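Mix the tall sample vial on the touch-start mixer

ROBOT

A 7-joint arm with a two-finger parallel gripper is mounted at the origin on a cart in front of the work surface, level with it; the furniture and walls round the work are solid. World frame = base frame: x ahead of the robot, y to its left, z up, the work surface at z = 0. Lengths are in m, angles in rad, forces in N, time in s.
With the tool pointing down it reaches from about 0.425 to 0.825 m from the base axis. Payload 3.6 kg.
Tool frame: the origin (TCP) lies at the very end of the fingers, on their centre line; the grasp point (between the pads) lies 19 mm behind it; z points along the fingers, y is the direction in which the jaws open and shut (so a half turn about z gives the same grasp; the last joint's range is limited). The gripper opens to 93 mm and grips with 3 to 60 N. Pads are 15 mm wide; open, the fingers measure 128 mm over their backs; the gripper's body (75 mm by 188 mm) begins 65 mm behind the grasp point.
Start: joints at [-1.319, 0.615, -0.013, 1.423, 0.008, 1.103, -0.04], TCP at [0.179, 0.625, 0.197] pointing down, gripper open.
Joint ranges: [-3.12, 3.12], [-0.3, 2.06], [-1.34, 1.32], [0.26, 2.42], [-1.36, 4.5], [0.01, 1.98], [-2.84, 2.84]. Speed limits (rad/s): [2.79, 2.79, 3.14, 3.14, 3.14, 3.14, 3.14].

INTERFACE

Orientations are given as a rotation vector (axis times angle).
In Python, from station import r gives the robot as it stands. The module is installed in compiled form; this text tells all that it offers.
- The arm moves only by the shell command python3 -m crank 'ROWS' [OPENING]. ROWS is JSON, a list of rows, each a list of 6 numbers: the shift along the tool's x, y, z in units of 50 mm (1.0 is 50 mm), then the turn, a rotation vector about the tool's x, y, z in units of 8 degrees (1.0 is 8 degrees). A call has 1 to 5 rows; each row shifts and turns the commanded pose from where the row before left it, along the tool's axes as they then stand; what a row does not reach is not made up. A row lasts 1/10 s, in which the tool goes at most 50 mm and 8.59 degrees, less where a joint would pass 70% of its speed; a pose out of reach is approached as far as the arm can. A call is refused whole if a number of a shift passes 1 or a number of a turn 1, either way. A call with a gripper value outside its range is refused whole. OPENING is the finger opening in mm, from 0 to 93, set as the call begins (- or left out, the last holds). The fingers move at their own pace and stop on an object; the grip force is fixed at half the most. Time passes only in rows, so rows that do not move let the fingers close. It gives the time, the measured TCP pose, the force and the opening at its end, in the units of the state.
- r.read_state(): the state, without advancing time (a new reading comes with each control period).
- r.read_camera(name): name is "scene" or "top"; returns a dict with "color" (384x512x3 uint8, red, green, blue), "range_z" (384x512 float32, m along the optical axis (not along the pixel's ray), 0 where there is no reading), "camera_matrix" (3x3 intrinsics, pixels), "k1" (the pictures are not rectified: a ray, as slopes to the right and down, at radius r is drawn at 1 + k1 r^2 times it, then the intrinsics apply), "xyz" and "attitude" of the camera in the world. Camera axes: x right, y up, looking along -z (the intrinsics and any distortion apply to the point x, -y, -z); pixel columns grow to the right and rows downward; lengths in m; the calibration is good to about 2 mm. A picture is of the moment at which its call begins.
- r.sign_off(): hands the job in, once; it reports no verdict.
The state is a dict: "time_s": time; "qpos": joint angles; "joint_vel": joint speeds; "tau": joint torques, N m; "eef_pos": TCP position; "orientation": TCP orientation; "ft_force": force on the tool from outside, world axes, zero at the start; "ft_torque": the same for the moment, N m; "finger_gap": finger opening in m.
Only numpy, scipy, OpenCV 4.12 (cv2) and the standard library are available. Lean on these libraries where they do the work, as an engineer would, in place of code of your own. Each camera call takes 0.05 s, during which the arm holds its last target. There are 200 camera calls.

TASK

Pick up the taller of the two sample vials standing on the green worktop in front of the pumps and press it, upright, onto the middle of the mixer's round sprung pad until the pad is fully down; hold it down for a good second. Then stand the vial upright on the free worktop again and let go of it, leaving the short vial standing where it is.

Things in the scene. Friction and masses are not known exactly. Their poses are not given: they have to be found in the camera images.
- tall_vial: The vial to be mixed: an upright clear screw-cap sample vial with a black cap, round, 30 mm in diameter and 50 mm high (the cap is the top 10 mm, 26 mm in diameter), about 30 g. Origin: centre of its underside; z points up out of the cap. It stands on the worktop (z = 0).
- short_vial: The vial to leave alone: the same kind but shorter, with a white cap, 27 mm in diameter and 40 mm high. Origin: centre of its underside; z up. The two vials start at least 90 mm apart (centres), either one further left.
- pad_top (a point): Centre of the top face of the mixer's round black rubber pad (64 mm in diameter, flat, level), which stands 20 mm above the flat top of the mixer's white square housing (116 x 116 mm, with the pad over its middle; its top is 56 mm above the worktop, a speed knob sticks out 10 mm on its front face). With the pad up the point is 82 mm above the worktop; it goes straight down with the pad. The housing does not move.
- pad (a joint): Travel of the sprung pad in m: 0 fully up, 0.008 fully down on its stop. It starts to yield at about 2 N and is fully down at about 6 N; it springs back up by itself.
There are look-alikes about, which are no part of the job. Leave any orange or red look-alike of the tall_vial alone.

How it is judged:
On the way:
1. the tall vial, held upright over the middle of the pad, keeps the pad fully down (value of joint pad above 0.0068 m and contact force between tall_vial and pad above 2 N and contact force between the fingers and tall_vial above 1 N and horizontal distance between tall_vial and pad_top below 0.018 m and angle between tall_vial's own z axis and vertical below 0.2 rad), for 0.6 s.
At the end, for the whole second after the job is handed in: The tall vial was pressed upright within 18 mm of the pad's middle, the pad at least 6.8 of its 8 mm down for 0.6 s; it now stands upright (within 8 degrees), at rest, on the worktop, anywhere; the pad is up; the short vial stands upright within 30 mm of where it was (height (world z) of tall_vial between -0.006 and 0.006 m and angle between each of tall_vial, short_vial's own z axis and vertical below 0.15 rad and linear speed of tall_vial below 0.02 m/s and value of joint pad below 0.002 m and distance of short_vial from where it was at the start of the episode below 0.03 m); the robot touches nothing.
It fails at once if the short vial is knocked over (angle between short_vial's own z axis and vertical above 0.7 rad).
It also fails if it takes over 53 s, if anything falls off the work surface, if the arm or the gripper's body presses on something with over 40 N, if the wrist force passes 120 N, or if a joint passes its speed limit or range.

## Working session

There is one attempt and no reset: what is moved stays moved. The work goes in short steps, Python scripts to look and compute and a shell command to move; the robot and the scene stay as the last step left them, time stands still between calls to the robot, and variables do not carry over. Pictures are saved under pics/ and viewed, about 8 in all and at most 12, crops included, and the job is handed in when it is done.

```bash
mkdir -p pics; cat > h.py <<'E'
import numpy as np, cv2
from scipy.spatial.transform import Rotation as R
from station import r
def att(a):
    a=np.array(a,float)
    return a if a.shape==(3,3) else R.from_rotvec(a).as_matrix() if a.size==3 else R.from_quat(a).as_matrix()
def cloud(c):
    K=np.array(c["camera_matrix"]);h,w=c["range_z"].shape
    u,v=np.meshgrid(np.arange(w),np.arange(h))
    d=np.array([c["k1"],0,0,0,0],float)
    p=cv2.undistortPoints(np.stack([u,v],-1).reshape(-1,1,2).astype(float),K,d).reshape(h,w,2)
    z=c["range_z"]
    P=np.stack([p[...,0]*z,-p[...,1]*z,-z],-1)
    W=P@att(c["attitude"]).T+np.array(c["xyz"]); W[z==0]=np.nan
    return W
def save(c,n,crop=None,s=1):
    im=c["color"][...,::-1]
    if crop: x0,y0,x1,y1=crop; im=im[y0:y1,x0:x1]
    cv2.imwrite("pics/"+n,cv2.resize(im,None,fx=s,fy=s,interpolation=cv2.INTER_CUBIC))
E
python3 - <<'E'
from h import *
for n in("scene","top"):
    c=r.read_camera(n); save(c,n+"0.png",None,1.5); print(n,c["xyz"],c["attitude"],c["k1"],c["camera_matrix"])
    np.save(n+".npy",cloud(c))
print(r.read_state())
E
```

```text
scene [ 0.08039989 -0.55053453  0.53026913] [ 1.00208971 -0.29037804 -0.50552209] -4.933131192051825e-06 [[348.79537673   0.         252.10887517]
 [  0.         348.79537673 193.04002467]
 [  0.           0.           1.        ]]
top [0.30285428 0.06325278 1.03112019] [ 0.15386653 -0.12075758 -1.53826094] -0.021153216457052086 [[437.58129487   0.         252.80312843]
 [  0.         437.58129487 188.79675003]
 [  0.           0.           1.        ]]
{'time_s': 0.1, 'qpos': array([-1.31851526,  0.61577884, -0.01262585,  1.42471823,  0.00812465,
        1.10338563, -0.04042195]), 'joint_vel': array([-1.26883507e-03, -4.21538997e-04,  5.26545000e-04, -3.30680995e-03,
       -4.28525301e-04,  9.38942822e-05, -2.32562616e-04]), 'tau': array([ 1.13045298e-03, -4.60041940e+01,  2.10129409e-01, -1.66243923e+01,
       -6.11656532e-02,  1.68975588e-02,  1.11042175e-04]), 'eef_pos': array([0.17865497, 0.62418797, 0.19573215]), 'orientation': array([-0.43635735, -3.11086768,  0.00349209]), 'ft_force': array([-0.93681466, -0.42793781,  0.03924915]), 'ft_torque': array([-0.04492684, -0.01380465,  0.01796772]), 'finger_gap': 0.09286798571613808}
```

View pics/scene0.png

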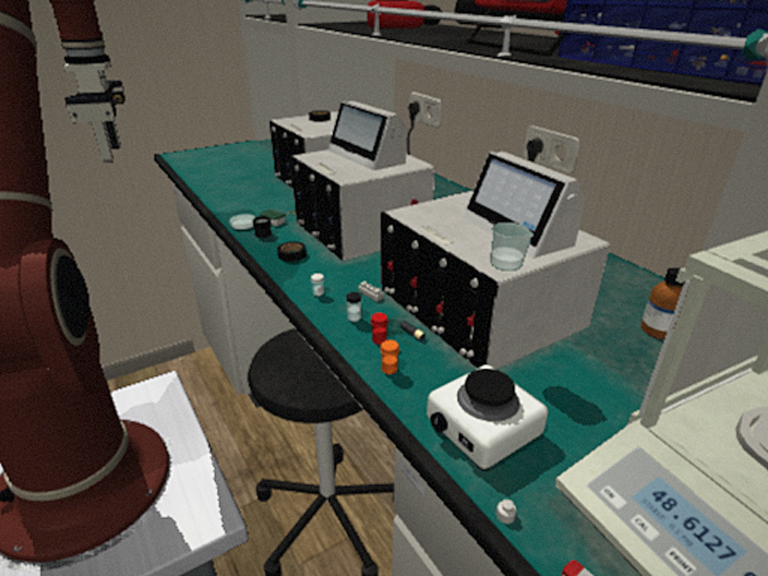

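View pics/top0.png

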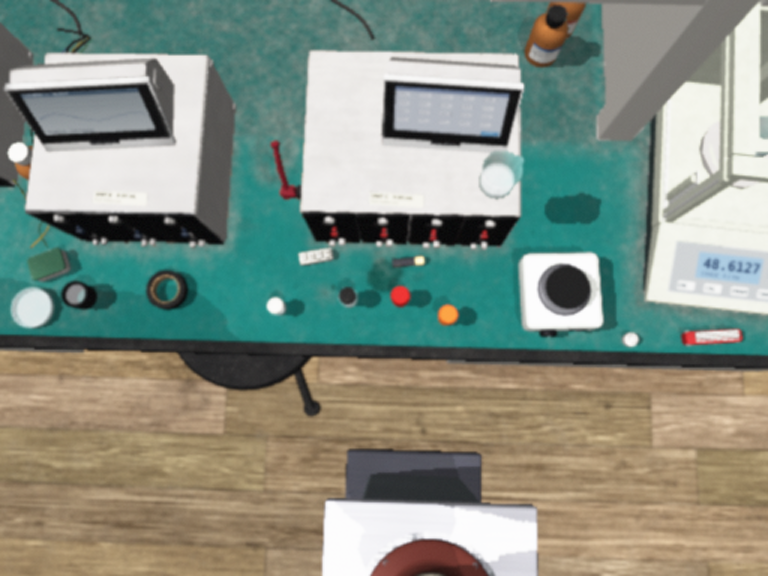

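The scene picture shows these candidates, with scene pixels first and top pixels in brackets:
- Clear vial with a black cap at (354,306) [top (347,296)].
- White-capped vial at (318,284) [top (276,306)].
- Red look-alike at (379,327) [top (400,296)].
- Orange look-alike at (390,357) [top (448,315)].
- Dark jar at (262,226) [top (78,294)].

The clear black-capped one in front of the pumps fits the tall vial. I'll confirm it with a crop and measure.

```bash
python3 - <<'E'
from h import *
c=r.read_camera("scene"); save(c,"crop1.png",(150,130,310,260),5)
W=np.load("top.npy")
from scipy import ndimage as N
x,y,z=W[...,0],W[...,1],W[...,2]
print("table z",np.nanmedian(z[200:225,120:330]))
for nm,(u,v) in dict(white=(276,306),black=(347,296),red=(400,296),orange=(448,315),jar=(78,294),pad=(567,288),housing=(530,265),chip=(316,256),pen=(410,262),wcap=(630,340)).items():
    u=int(u/1.5);v=int(v/1.5); print(nm,W[v,u].round(3),end=' ')
    s=W[v-14:v+15,max(u-14,0):u+15].reshape(-1,3); m=s[:,2]>np.nanmax(s[:,2])-.008; s=s[m]
    print("top n",len(s),s.min(0).round(3),s.max(0).round(3),"mid",((s.min(0)+s.max(0))/2).round(3))
# scene cloud, fit objects
S=np.load("scene.npy").reshape(-1,3)
for nm,(X,Y) in dict(black=tuple(W[197,231][:2]),white=tuple(W[204,184][:2])).items():
    s=S[(abs(S[:,0]-X)<.03)&(abs(S[:,1]-Y)<.03)&(S[:,2]>.008)]; print(nm,len(s),s.min(0).round(3),s.max(0).round(3))
s=W.reshape(-1,3); s=s[(s[:,0]>.4)&(s[:,0]<.75)&(s[:,1]<-.05)&(s[:,1]>-.4)]
for a,b in((.05,.062),(.075,.09)):
    q=s[(s[:,2]>a)&(s[:,2]<b)]; print(a,len(q),np.percentile(q,[2,50,98],0).round(3).tolist())
E
```

```text
table z 0.0005751256447255049
white [0.438 0.243 0.042] top n 84 [0.43  0.235 0.036] [0.453 0.258 0.044] mid [0.441 0.247 0.04 ]
black [0.456 0.136 0.052] top n 97 [0.445 0.124 0.047] [0.471 0.147 0.055] mid [0.458 0.136 0.051]
red [0.458 0.056 0.051] top n 104 [0.449 0.043 0.047] [0.473 0.068 0.055] mid [0.461 0.055 0.051]
orange [ 0.431 -0.017  0.05 ] top n 106 [ 0.422 -0.03   0.047] [ 0.447 -0.005  0.055] mid [ 0.434 -0.018  0.051]
jar [0.45  0.558 0.03 ] top n 108 [0.43  0.539 0.036] [0.471 0.582 0.044] mid [0.45  0.561 0.04 ]
pad [ 0.471 -0.188  0.084] top n 631 [ 0.443 -0.22   0.079] [ 0.503 -0.158  0.087] mid [ 0.473 -0.189  0.083]
housing [ 0.511 -0.14   0.056] top n 29 [ 0.474 -0.166  0.077] [ 0.496 -0.158  0.085] mid [ 0.485 -0.162  0.081]
chip [0.524 0.19  0.021] top n 4 [0.544 0.155 0.077] [0.545 0.162 0.081] mid [0.544 0.159 0.079]
pen [0.519 0.041 0.017] top n 17 [0.545 0.009 0.029] [0.55  0.072 0.037] mid [0.548 0.041 0.033]
wcap [ 0.405 -0.3    0.02 ] top n 37 [ 0.398 -0.312  0.017] [ 0.415 -0.294  0.024] mid [ 0.407 -0.303  0.02 ]
black 168 [0.444 0.117 0.008] [0.471 0.143 0.053]
white 101 [0.429 0.23  0.009] [0.452 0.255 0.042]
0.05 2330 [[0.42, -0.392, 0.051], [0.486, -0.215, 0.056], [0.735, -0.134, 0.062]]
0.075 2877 [[0.451, -0.398, 0.076], [0.622, -0.351, 0.081], [0.745, -0.159, 0.089]]
```

View pics/crop1.png

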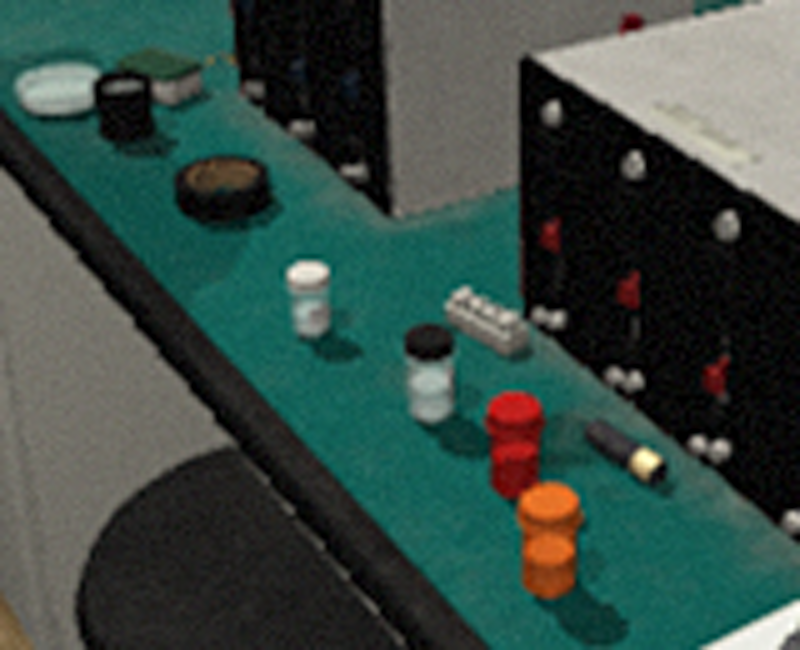

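The crop confirms it: the clear glass vial with the black cap at crop (430,372) is the tall vial, 52 mm high by depth. The white-capped short one is at (310,300), and the red and orange look-alikes are at (515,445) and (549,540). I take the tall vial to be at (0.458, 0.134) and the pad at (0.473, -0.189). The jaws will go along world y, part-open, to clear the red one.

```bash
python3 -m crank '[[0,0,0,0,0,-1],[0,0,0,0,0,-1],[-0.4,-0.7,0,0,0,0],[-0.4,-0.7,0,0,0,0],[-0.4,-0.7,0,0,0,0]]' 58; python3 -m crank '[[-0.5,-0.9,0,0,0,0],[-0.5,-0.9,0,0,0,0],[-0.5,-0.9,0,0,0,0],[-0.5,-0.9,0,0,0,0],[-0.5,-0.9,0,0,0,0]]'; python3 -m crank '[[-0.5,-0.9,0,0,0,0],[-0.4,-0.7,0,0,0,0],[-0.4,-0.7,0,0,0,0],[0,0,0,0,0,0],[0,0,0,0,0,0]]'
cat >> h.py <<'E'
def to(x,y,z):
    s=r.read_state(); M=R.from_rotvec(s["orientation"]).as_matrix()
    print("t",round(s["time_s"],2),"pos",s["eef_pos"].round(4),"gap",round(s["finger_gap"],4),"F",np.round(s["ft_force"],1))
    print("tool shift units",(M.T@(np.array([x,y,z])-s["eef_pos"])/.05).round(2),"turn units",(R.from_matrix(M.T@np.diag([-1,1,-1.])).as_rotvec()/np.radians(8)).round(2))
E
python3 -c "
from h import *
to(.458,.134,.08)"
```

```text
time_s: 0.65
eef_pos: [0.2394, 0.5184, 0.1962]
orientation: [0.002, -3.141, 0.002]
ft_force: [0.6, -0.3, 0.0]
finger_gap: 0.0598
time_s: 1.15
eef_pos: [0.361, 0.2995, 0.1967]
orientation: [-0.001, 3.142, -0.0]
ft_force: [1.4, 0.7, 0.8]
finger_gap: 0.0582
time_s: 1.65
eef_pos: [0.4248, 0.1871, 0.1966]
orientation: [-0.003, -3.141, -0.0]
ft_force: [-0.4, 0.8, -0.3]
finger_gap: 0.058
t 1.65 pos [0.4248 0.1871 0.1966] gap 0.058 F [-0.4  0.8 -0.3]
tool shift units [-0.67 -1.06  2.33] turn units [ 0.   -0.   -0.01]
```

```bash
python3 -m crank '[[-0.33,-0.53,0,0,0,0],[-0.33,-0.53,0,0,0,0],[0,0,0.8,0,0,0],[0,0,0.8,0,0,0],[0,0,0.6,0,0,0]]'; python3 -m crank '[[0,0,0,0,0,0],[0,0,0,0,0,0]]'
python3 -c "
from h import *
to(.458,.134,.010)
c=r.read_camera('scene'); save(c,'near.png',(190,120,310,270),4)
W=cloud(c); print('cap',[ (s.min(0).round(3),s.max(0).round(3)) for s in [W.reshape(-1,3)[(abs(W[...,0]-.458)<.02).ravel()&(abs(W[...,1]-.134)<.02).ravel()&(W[...,2]<.058).ravel()&(W[...,2]>.046).ravel()]]])"
```

```text
time_s: 2.15
eef_pos: [0.4563, 0.1367, 0.085]
orientation: [0.006, -3.14, -0.001]
ft_force: [0.3, 0.1, -0.7]
finger_gap: 0.0582
time_s: 2.35
eef_pos: [0.4574, 0.1364, 0.087]
orientation: [0.005, -3.141, -0.001]
ft_force: [0.2, -0.7, 0.5]
finger_gap: 0.0578
t 2.35 pos [0.4574 0.1364 0.087 ] gap 0.0578 F [ 0.2 -0.7  0.5]
tool shift units [-0.01 -0.05  1.54] turn units [ 0.   -0.01  0.02]
cap [(array([0.445, 0.117, 0.046]), array([0.471, 0.143, 0.053]))]
```

View pics/near.png

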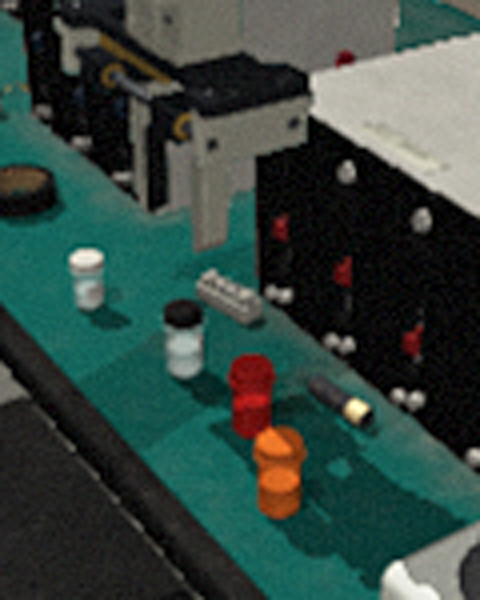

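The picture shows the fingers (crop (155,205) and (210,245)) hovering above the tall vial (183,340), clear of the pump, the red one and the short vial. Cap depth agrees with the estimate, with y about 0.132. Descending.

```bash
python3 -m crank '[[0,-0.08,0.4,0,0,0],[0,0,0.4,0,0,0],[0,0,0.4,0,0,0],[0,0,0.3,0,0,0],[0,0,0,0,0,0]]'
python3 -c "
from h import *
to(.458,.132,.010)"
```

```text
time_s: 2.9
eef_pos: [0.4581, 0.1314, 0.012]
orientation: [-0.002, 3.141, 0.001]
ft_force: [0.1, -0.8, 0.3]
finger_gap: 0.0578
t 2.9 pos [0.4581 0.1314 0.012 ] gap 0.0578 F [ 0.1 -0.8  0.3]
tool shift units [0.   0.01 0.04] turn units [0.   0.   0.01]
```

```bash
python3 -m crank '[[0,0,0,0,0,0],[0,0,0,0,0,0],[0,0,0,0,0,0],[0,0,0,0,0,0],[0,0,0,0,0,0]]' 22;python3 -m crank '[[0,0,0,0,0,0],[0,0,0,0,0,0],[0,0,-0.2,0,0,0],[0,0,-0.4,0,0,0],[0,0,-0.6,0,0,0]]';python3 -m crank '[[0,0,-0.6,0,0,0],[0,0,-0.6,0,0,0],[0,0,-0.4,0,0,0],[0,0,0,0,0,0],[0,0,0,0,0,0]]'
python3 -c "
from h import *
to(.473,-.189,.15)
c=r.read_camera('scene'); save(c,'lift.png',(190,100,310,250),4)"
```

```text
time_s: 3.4
eef_pos: [0.4583, 0.131, 0.0123]
orientation: [-0.001, 3.14, 0.001]
ft_force: [-0.9, 0.6, 3.9]
finger_gap: 0.0283
time_s: 3.9
eef_pos: [0.4561, 0.1301, 0.0714]
orientation: [0.001, -3.137, 0.003]
ft_force: [0.4, 0.6, 0.3]
finger_gap: 0.0285
time_s: 4.4
eef_pos: [0.4572, 0.1305, 0.1516]
orientation: [0.001, -3.141, 0.0]
ft_force: [-0.3, -0.8, -0.8]
finger_gap: 0.0283
t 4.4 pos [0.4572 0.1305 0.1516] gap 0.0283 F [-0.3 -0.8 -0.8]
tool shift units [-0.31 -6.39  0.03] turn units [-0. -0.  0.]
```

View pics/lift.png

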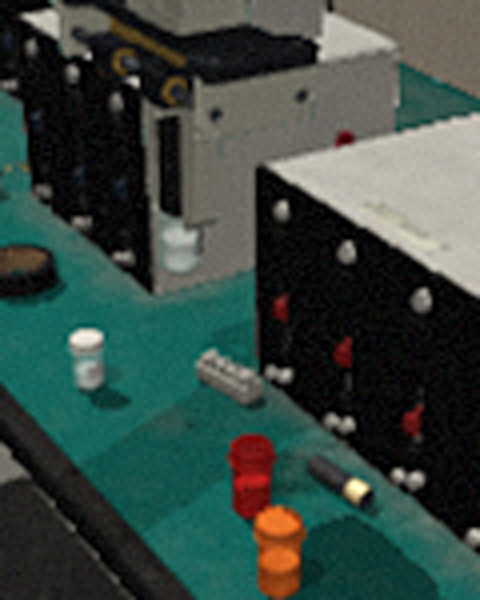

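The vial is held at (180,250), apparently upright, and the short vial (88,360) is undisturbed. Moving over the pad.

```bash
python3 -m crank '[[0,-0.3,0,0,0,0],[0,-0.5,0,0,0,0],[-0.1,-0.7,0,0,0,0],[-0.1,-0.8,0,0,0,0],[-0.1,-0.8,0,0,0,0]]';python3 -m crank '[[0,-0.8,0,0,0,0],[0,-0.7,0,0,0,0],[0,-0.6,0,0,0,0],[0,-0.5,0,0,0,0],[0,-0.3,0,0,0,0]]';python3 -m crank '[[0,-0.2,0,0,0,0],[0,-0.1,0,0,0,0],[0,0,0,0,0,0],[0,0,0,0,0,0]]'
python3 -c "
from h import *
to(.473,-.189,.105)
c=r.read_camera('scene'); save(c,'pad.png',(270,170,390,320),4)
S=cloud(c).reshape(-1,3)
for a,b in((.05,.06),(.077,.087)):
  q=S[(abs(S[:,0]-.473)<.075)&(abs(S[:,1]+.189)<.075)&(S[:,2]>a)&(S[:,2]<b)]; print(a,len(q),np.percentile(q,[1,50,99],0).round(3).tolist())
"
```

```text
time_s: 4.95
eef_pos: [0.4717, -0.0254, 0.1502]
orientation: [0.003, -3.138, -0.0]
ft_force: [0.6, -0.0, -0.2]
finger_gap: 0.0281
time_s: 5.45
eef_pos: [0.4714, -0.1715, 0.1501]
orientation: [-0.004, -3.138, -0.0]
ft_force: [0.3, 0.2, -0.4]
finger_gap: 0.0283
time_s: 5.85
eef_pos: [0.4731, -0.1828, 0.1516]
orientation: [0.004, -3.141, -0.001]
ft_force: [-0.4, 0.2, 0.1]
finger_gap: 0.0279
t 5.85 pos [ 0.4731 -0.1828  0.1516] gap 0.0279 F [-0.4  0.2  0.1]
tool shift units [ 0.   -0.13  0.93] turn units [ 0.01 -0.    0.02]
0.05 1370 [[0.417, -0.25, 0.05], [0.445, -0.223, 0.056], [0.529, -0.138, 0.06]]
0.077 638 [[0.443, -0.224, 0.077], [0.471, -0.196, 0.083], [0.503, -0.164, 0.085]]
```

View pics/pad.png

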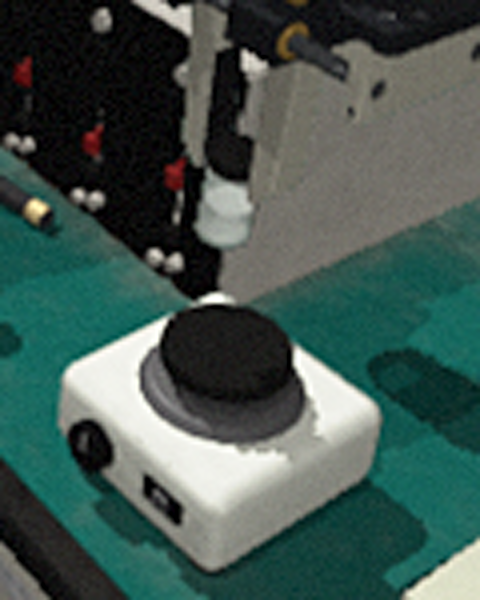

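The vial hangs upright at (225,205), with the pad at (228,352) directly below. The pad centre averages to about (0.473, -0.192). Lowering to just above contact.

```bash
python3 -m crank '[[0,-0.18,0.2,0,0,0],[0,0,0.4,0,0,0],[0,0,0.3,0,0,0],[0,0,0.1,0,0,0],[0,0,0,0,0,0]]';python3 -m crank '[[0,0,0.05,0,0,0],[0,0,0.05,0,0,0],[0,0,0.05,0,0,0],[0,0,0,0,0,0],[0,0,0,0,0,0]]'; python3 -m crank '[[0,0,0.05,0,0,0],[0,0,0,0,0,0]]'
```

```text
time_s: 6.4
eef_pos: [0.4723, -0.1931, 0.1008]
orientation: [0.001, -3.14, -0.001]
ft_force: [-0.1, -0.2, 0.2]
finger_gap: 0.0278
time_s: 6.9
eef_pos: [0.4732, -0.1933, 0.0945]
orientation: [-0.001, 3.141, -0.0]
ft_force: [-0.8, -0.0, -1.1]
finger_gap: 0.0287
time_s: 7.1
eef_pos: [0.4732, -0.1933, 0.0919]
orientation: [-0.001, 3.141, -0.0]
ft_force: [-0.0, 0.8, 1.7]
finger_gap: 0.0283
```

Contact is beginning about where expected (TCP 0.094). Continuing in small steps.

```bash
python3 -m crank '[[0,0,0.05,0,0,0],[0,0,0.05,0,0,0],[0,0,0,0,0,0]]';python3 -m crank '[[0,0,0.03,0,0,0],[0,0,0,0,0,0]]'; python3 -m crank '[[0,0,0.03,0,0,0],[0,0,0,0,0,0]]'
```

```text
time_s: 7.4
eef_pos: [0.4733, -0.1933, 0.0868]
orientation: [-0.001, 3.141, -0.0]
ft_force: [0.2, -0.3, 5.6]
finger_gap: 0.0281
time_s: 7.6
eef_pos: [0.4738, -0.1933, 0.0861]
orientation: [-0.001, 3.14, -0.001]
ft_force: [0.3, -0.8, 7.3]
finger_gap: 0.028
time_s: 7.8
eef_pos: [0.4746, -0.1934, 0.0859]
orientation: [-0.001, 3.138, -0.001]
ft_force: [-2.2, 1.3, 14.7]
finger_gap: 0.0284
```

The force rose sharply to 14.7 N, so the pad is on its stop. Holding, with a check during the hold.

```bash
python3 -m crank '[[0,0,0,0,0,0],[0,0,0,0,0,0],[0,0,0,0,0,0],[0,0,0,0,0,0],[0,0,0,0,0,0]]';python3 -m crank '[[0,0,0,0,0,0],[0,0,0,0,0,0],[0,0,0,0,0,0],[0,0,0,0,0,0],[0,0,0,0,0,0]]'; python3 -m crank '[[0,0,0,0,0,0],[0,0,0,0,0,0],[0,0,0,0,0,0],[0,0,0,0,0,0],[0,0,0,0,0,0]]'
python3 -c "
from h import *
to(.473,-.192,.15)
c=r.read_camera('scene'); save(c,'press.png',(270,170,390,320),4)
S=cloud(c).reshape(-1,3)
q=S[(abs(S[:,0]-.473)<.035)&(abs(S[:,1]+.192)<.035)&(S[:,2]>.066)&(S[:,2]<.081)]; print(len(q),np.percentile(q,[2,50,98],0).round(4).tolist())
"
```

```text
time_s: 8.3
eef_pos: [0.4745, -0.1934, 0.0859]
orientation: [-0.001, 3.138, -0.001]
ft_force: [-2.4, 1.0, 14.7]
finger_gap: 0.0285
time_s: 8.8
eef_pos: [0.4745, -0.1934, 0.0859]
orientation: [-0.001, 3.138, -0.001]
ft_force: [-1.2, 0.8, 14.4]
finger_gap: 0.0282
time_s: 9.3
eef_pos: [0.4745, -0.1933, 0.0859]
orientation: [-0.001, 3.138, -0.001]
ft_force: [-1.8, 1.9, 14.9]
finger_gap: 0.0282
t 9.3 pos [ 0.4745 -0.1933  0.0859] gap 0.0282 F [-1.8  1.9 14.9]
tool shift units [ 0.03  0.03 -1.28] turn units [-0.01  0.03  0.01]
510 [[0.4435, -0.2234, 0.0672], [0.464, -0.2029, 0.0744], [0.502, -0.165, 0.078]]
```

View pics/press.png

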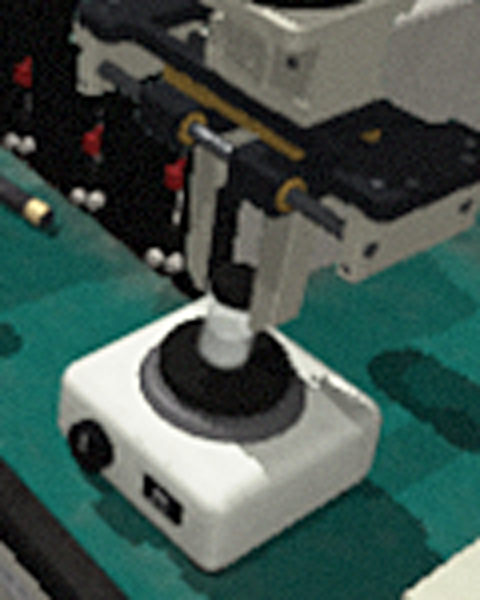

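The vial stands upright in the middle of the pad (228,330). The measured pad top is 0.074 against 0.083 before, so it is fully down and was held for over 1.5 s. Lifting and returning to the vial's original spot.

```bash
python3 -m crank '[[0,0,-0.1,0,0,0],[0,0,-0.2,0,0,0],[0,0,-0.4,0,0,0],[0,0,-0.4,0,0,0],[0,0,-0.3,0,0,0]]'
python3 -m crank '[[0,0.3,0,0,0,0],[0,0.5,0,0,0,0],[0,0.7,0,0,0,0],[0,0.8,0,0,0,0],[0,0.8,0,0,0,0]]';python3 -m crank '[[0.1,0.8,0,0,0,0],[0.1,0.8,0,0,0,0],[0.1,0.7,0,0,0,0],[0,0.5,0,0,0,0],[0,0.3,0,0,0,0]]';python3 -m crank '[[0,0.2,0,0,0,0],[0,0,0,0,0,0],[0,0,0,0,0,0]]'
python3 -c "
from h import *
to(.457,.131,.012)"
```

```text
time_s: 9.85
eef_pos: [0.4725, -0.1931, 0.1545]
orientation: [0.001, -3.141, -0.0]
ft_force: [0.4, -1.0, -0.1]
finger_gap: 0.0286
time_s: 10.35
eef_pos: [0.4713, -0.0356, 0.1526]
orientation: [0.001, -3.139, -0.001]
ft_force: [0.6, 0.4, 0.0]
finger_gap: 0.0284
time_s: 10.85
eef_pos: [0.4554, 0.1206, 0.1526]
orientation: [0.009, -3.138, -0.001]
ft_force: [0.5, -1.4, 0.1]
finger_gap: 0.0282
time_s: 11.15
eef_pos: [0.4572, 0.1261, 0.1532]
orientation: [0.0, -3.14, 0.002]
ft_force: [-0.6, -0.0, -0.0]
finger_gap: 0.0283
t 11.15 pos [0.4572 0.1261 0.1532] gap 0.0283 F [-0.6 -0.  -0. ]
tool shift units [0.   0.1  2.82] turn units [-0.01 -0.01  0.  ]
```

```bash
python3 -m crank '[[0,0.1,0.4,0,0,0],[0,0,0.7,0,0,0],[0,0,0.7,0,0,0],[0,0,0.5,0,0,0],[0,0,0.3,0,0,0]]'; python3 -m crank '[[0,0,0.1,0,0,0],[0,0,0.03,0,0,0],[0,0,0,0,0,0],[0,0,0,0,0,0]]'; python3 -m crank '[[0,0,0.04,0,0,0],[0,0,0,0,0,0]]'
```

```text
time_s: 11.65
eef_pos: [0.4567, 0.1297, 0.0218]
orientation: [-0.003, -3.138, 0.003]
ft_force: [-0.7, -0.0, 0.7]
finger_gap: 0.0283
time_s: 12.05
eef_pos: [0.4585, 0.1317, 0.0181]
orientation: [0.0, 3.14, 0.001]
ft_force: [0.4, 0.3, -0.5]
finger_gap: 0.0285
time_s: 12.25
eef_pos: [0.458, 0.1318, 0.0156]
orientation: [-0.001, 3.141, 0.0]
ft_force: [-0.5, 0.1, -0.3]
finger_gap: 0.0282
```

```bash
python3 -m crank '[[0,0,0.04,0,0,0],[0,0,0,0,0,0]]'; python3 -m crank '[[0,0,0.03,0,0,0],[0,0,0,0,0,0],[0,0,0,0,0,0]]'
```

```text
time_s: 12.45
eef_pos: [0.4577, 0.1318, 0.0132]
orientation: [0.001, -3.141, 0.0]
ft_force: [-0.0, 0.8, -1.1]
finger_gap: 0.0284
time_s: 12.75
eef_pos: [0.4582, 0.1319, 0.0122]
orientation: [-0.001, 3.141, 0.0]
ft_force: [-0.4, -0.2, 5.7]
finger_gap: 0.0283
```

Touchdown at 5.7 N, the same TCP height as at the grasp. Releasing and retreating straight up.

```bash
python3 -m crank '[[0,0,0,0,0,0],[0,0,0,0,0,0],[0,0,0,0,0,0],[0,0,0,0,0,0],[0,0,0,0,0,0]]' 56; python3 -m crank '[[0,0,-0.3,0,0,0],[0,0,-0.6,0,0,0],[0,0,-0.8,0,0,0],[0,0,-0.8,0,0,0],[0,0,-0.8,0,0,0]]'; python3 -m crank '[[0,0,-0.3,0,0,0],[0,0,0,0,0,0],[0,0,0,0,0,0],[0,0,0,0,0,0],[0,0,0,0,0,0]]'
python3 -c "
from h import *
to(.457,.131,.2)
c=r.read_camera('scene'); save(c,'end.png',(190,120,390,270),4)
S=cloud(c).reshape(-1,3)
for n,X,Y,a,b in(('tall',.458,.132,.008,.058),('short',.441,.245,.008,.05),('pad',.473,-.192,.07,.09)):
  q=S[(abs(S[:,0]-X)<.03)&(abs(S[:,1]-Y)<.03)&(S[:,2]>a)&(S[:,2]<b)]; print(n,len(q),q.min(0).round(3),np.median(q,0).round(3),q.max(0).round(3))
"
```

```text
time_s: 13.25
eef_pos: [0.4577, 0.1317, 0.0116]
orientation: [0.001, -3.141, 0.0]
ft_force: [-0.7, -0.2, -1.0]
finger_gap: 0.0558
time_s: 13.75
eef_pos: [0.4573, 0.1316, 0.1783]
orientation: [0.001, -3.141, 0.0]
ft_force: [0.8, 0.2, -0.3]
finger_gap: 0.0559
time_s: 14.25
eef_pos: [0.4568, 0.1314, 0.1903]
orientation: [0.001, -3.138, 0.002]
ft_force: [-0.4, -0.5, 0.1]
finger_gap: 0.0561
t 14.25 pos [0.4568 0.1314 0.1903] gap 0.0561 F [-0.4 -0.5  0.1]
tool shift units [-0.   -0.01 -0.19] turn units [-0.01 -0.02  0.  ]
tall 171 [0.444 0.118 0.008] [0.453 0.125 0.036] [0.472 0.145 0.053]
short 104 [0.43  0.229 0.008] [0.438 0.236 0.031] [0.452 0.254 0.042]
pad 626 [ 0.443 -0.222  0.073] [ 0.47  -0.196  0.083] [ 0.503 -0.162  0.085]
```

View pics/end.png

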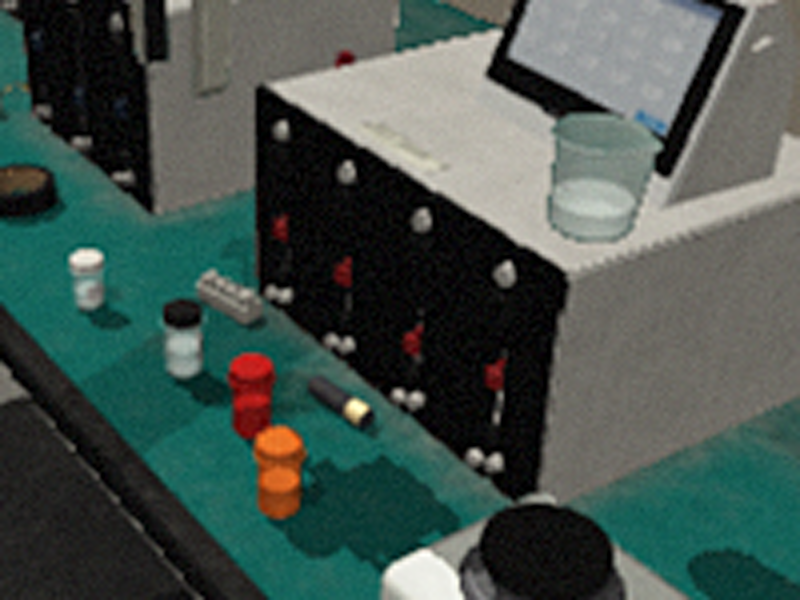

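The tall vial stands upright at (183,340), the short one is untouched at (88,280), and the pad (545,550) is back up at 0.083. The gripper is clear.

```bash
python3 -c "
from station import r
print(r.sign_off())"
```

```text
the job is handed in; nothing more can be done
None
```

The job is handed in at about 14.3 s on the robot's clock, and none of my checks failed.

- **Pressing:** I picked up the clear, black-capped tall vial and pressed it upright onto the pad, within a few millimetres of its middle. I held it for at least 1.5 s at about 14.7 N, with the pad top measured at 0.074 m against 0.083 m before, which is its full 8 mm travel. The top and scene cameras disagreed by about 5 mm on where the pad's centre is in y (-0.189 against -0.194), so I aimed between them.
- **Placing:** I stood the vial back on its original spot, touching down at 5.7 N, then released it and moved the gripper straight up clear of everything.
- **Last picture:** The tall vial is upright with its cap top at 0.053 m, as at the start. The short vial is where it was, within the 2 mm camera accuracy. The red and orange look-alikes are undisturbed, and the pad is back up at 0.083 m.
- **Gripper reading:** The finger gap read about 28 mm on the 30 mm vial. The grip held without visible slip.

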